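# Shut the holding cage's gate and drop its latch

### The job

Close the small wire holding cage and latch it: draw the sliding gate shut, lift its latch bar over the lip of the keeper and let the bar's tooth drop fully home into the notch, so that the gate stays held when you let go. Feel for the notch gently, without ramming or pressing hard on the keeper (more than 20 newtons would bend it), and leave the things standing beside the cage where they are.

Things in the scene. Friction and masses are not known exactly. Their poses are not given: they have to be found in the camera images.
- cage: Wire holding cage on a grey floor tray, 140 x 260 mm and 130 mm high, fixed to the worktop at a changing place and yaw. Origin: centre of its underside. Its x axis points to the back, -x is the front with the gate, y runs along the front, z is up; the gate closes towards +y
- gate (a joint): Sliding wire gate, 100 mm wide, 124 mm high, on the cage's front. Value in m: 0 = open (stop), grows as it moves along cage +y to its end stop at 0.125. A weak spring (20 N/m, slack at 0) draws it open against 1.2 N of friction and a damper (25 N s/m): let go beyond about 0.06 it creeps back. Latched it stands between 0.081 and 0.119, by the keeper's setting
- latch_bar (a joint): Gravity latch bar on the gate, 8 x 12 mm flat bar along cage +y, 0.25 kg. Pivots about cage x at its rear end, 150 mm above the worktop. Value in rad: 0 = level on its stop (also when home in the notch), grows as the front end is lifted, up to 0.36; falls by its own weight. Passes the keeper's lip above 0.12; even at 0.36 the tooth still meets the backstop
- latch_knob (a point): Centre of the upright round black knob on the latch bar, 20 mm in diameter, 26 mm high, on an 8 mm stem. From the pivot: 65 mm along the bar, 34 mm up, so 184 mm above the worktop with the bar level; the bar's top is 28 mm lower. Grasp from above, fingers closing along cage x, one each side of the bar (nothing there is above 160 mm). Moves with gate and bar
- latch_tooth (a point): Foot of the tooth under the front end of the latch bar, 10 mm long (cage y) and 8 mm wide; from the pivot 105 mm along the bar and 22 mm down, so 40 mm ahead of the knob and 128 mm above the worktop with the bar level
- keeper: Fixed bracket on the cage's front corner, holding a steel notched block. Origin: its lower edge, 100 mm above worktop. Along cage +y the block has an 8 mm lip (top at 140 mm), a 14 mm notch, a backstop (top at 172 mm). The notch's middle lies within 16 mm of this origin along y; the exact setting is not reported: feel for it. A raised tooth touching the backstop is over the notch. 20 N bends it
- cup_urine: Specimen cup with a yellow screw lid, 64 mm in diameter, 68 mm high, standing loose to the left of the cage; origin at the centre of its underside. Not to be disturbed
- tally_counter: Round hand counter, 56 x 51 x 23 mm, lying loose to the right of the cage; origin at the centre of its underside. Not to be disturbed
- coverslip_box: Small box with a blue lid, 30 x 30 x 20 mm, standing loose on the left; origin at the centre of its underside. Not to be disturbed
- microscope: The bench microscope left of the cage, fixed, not part of the job: 440 mm high, within 90 mm of its origin to either side; its stage is 190 mm high and its eyepieces, 350 to 430 mm high, jut out 220 mm from the origin towards the robot. Keep the arm clear of it. Origin: middle of its foot

How it is judged:
On the way:
1. the latch bar is raised at the keeper, to pass over its lip (value of joint gate above 0.07 m and value of joint latch_bar above 0.1 rad), for 0.05 s.
At the end, for the whole second after the job is handed in: The gate stays shut by itself (more than 79 mm from open, at rest) with the latch bar dropped level into the keeper's notch (less than 0.03 rad) (value of joint gate above 0.079 m and value of joint latch_bar below 0.03 rad and velocity of joint gate between -0.005 and 0.005 m/s); the robot touches nothing.
It fails at once if the keeper is rammed or pressed with more than 20 N (contact force between keeper and anything else above 20 N).
It fails at once if the specimen cup is moved more than 30 mm or tipped (distance of cup_urine from where it was at the start of the episode above 0.03 m or angle between cup_urine's own z axis and vertical above 0.5 rad).
It fails at once if the counter is moved more than 30 mm (distance of tally_counter from where it was at the start of the episode above 0.03 m).
It fails at once if the small box is moved more than 30 mm (distance of coverslip_box from where it was at the start of the episode above 0.03 m).
It also fails if it takes over 64 s, if anything falls off the work surface, if the arm or the gripper's body presses on something with over 40 N, if the wrist force passes 120 N, or if a joint passes its speed limit or range.

### The arm

A 7-joint arm with a two-finger parallel gripper is mounted at the origin on a cart in front of the work surface, level with it; the furniture and walls round the work are solid. World frame = base frame: x ahead of the robot, y to its left, z up, the work surface at z = 0. Lengths are in m, angles in rad, forces in N, time in s.
With the tool pointing down it reaches from about 0.425 to 0.825 m from the base axis. Payload 3.6 kg.
Tool frame: the origin (TCP) lies on the centre line of the jaws, within the pads' length; the fingertips stand 8 mm ahead of it and the grasp point (between the pads) lies 11 mm behind it; z points along the fingers, y is the line along which they close (so a half turn about z gives the same grasp; the last joint's range is limited). The gripper opens to 93 mm and grips with 3 to 60 N. Pads are 15 mm wide; open, the fingers measure 128 mm over their backs; the gripper's body (75 mm by 188 mm) begins 65 mm behind the grasp point.
Start: joints at [1.323, 0.615, -0.013, 1.423, 0.008, 1.103, -0.04], TCP at [0.142, -0.634, 0.227] pointing down, gripper open.
Joint ranges: [-3.12, 3.12], [-0.3, 2.06], [-1.34, 1.32], [0.26, 2.42], [-1.36, 4.5], [0.01, 1.98], [-2.84, 2.84]. Speed limits (rad/s): [2.79, 2.79, 3.14, 3.14, 3.14, 3.14, 3.14].

### API

Orientations are given as a unit quaternion [x, y, z, w].
In Python, from workcell import state, capture, get_calibration, finish_job gives the robot as it stands. The module is installed in compiled form; this text tells all that it offers.
- The arm moves only by the tool send_rows, never from a script. Its argument "deltas" is a list of rows, each a list of 7 numbers: the opening, from -1 (shut) to 1 (fully open), so that 0 is half open, then the shift along the tool's x, y, z each as a share of 20 cm, from -1 to 1, then the turn, a rotation vector about the tool's x, y, z each as a share of pi rad, from -1 to 1. A call has 1 to 20 rows; each row is the pose to reach, as a shift and turn from the pose commanded when the call began, along the tool's axes at that moment, turning the shorter way round; what a row does not reach only later rows make up. A row lasts 1/10 s, in which the tool goes at most 50 mm and 8.59 degrees, less where a joint would pass 70% of its speed; a pose out of reach is approached as far as the arm can. A call with a number of a shift or a turn outside -1 to 1 is refused whole. A call with a gripper value outside its range is refused whole. The fingers move at their own pace and stop on an object; "force" is the grip in N (left out, the last holds). Time passes only in rows, so rows that repeat a pose let the fingers close. It gives the time, the measured TCP pose, the force, the opening and the grip force at its end, in the units of the state.
- state(): the state, without advancing time (a new reading comes with each control period).
- capture(name): name is "scene" or "side" or "wrist"; returns the picture (400x640x3 uint8, red, green, blue); there is no depth.
- get_calibration(name): a dict with "intrinsics" (3x3 intrinsics, pixels), "world_from_camera" (4x4, takes a point from camera to world coordinates); the wrist camera has in their place "T_tool_cam" (4x4, takes a point from camera to tool coordinates, whose origin is the TCP and whose axes are the flange's). Camera axes: x right, y down, z forward; pixel columns grow to the right and rows downward; lengths in m; the calibration is good to about 2 mm. A picture is of the moment at which its call begins: read the wrist's pose just before it. get_calibration takes no time and is no camera call.
- finish_job(): hands the job in; it is judged then, once.
The state is a dict: "time_s": time; "joint_positions": joint angles; "joint_velocities": joint speeds; "joint_torque": joint torques, N m; "tcp_pos": TCP position; "ee_rot": TCP orientation; "force": force on the tool from outside, world axes, zero at the start; "moment": the same for the moment, N m; "grip_width": opening from 0.0 (shut) to 1.0 (fully open); "finger_force": force on a finger pad.
Only numpy, scipy, OpenCV 4.12 (cv2) and the standard library are available. Lean on these libraries where they do the work, as an engineer would, in place of code of your own. Each camera call takes 0.05 s, during which the arm holds its last target. There are 200 camera calls.

## Working session

There is one attempt and no reset: what is moved stays moved. The work goes in short steps, Python scripts to look and compute and a tool call to move; the robot and the scene stay as the last step left them, time stands still between calls to the robot, and variables do not carry over. Pictures are saved under pics/ and viewed, at most 10 in all, crops included, and the job is handed in when it is done.

Besides the shell and the picture viewer there is one more tool, called after "Call:" by a JSON object that holds its "api" and its "payload", one argument or row to a line. send_rows: Moves the arm, as the interface text tells. Its arguments: {"type":"object","properties":{"deltas":{"type":"array","items":{"type":"array","items":{"type":"number","minimum":-1,"maximum":1}}},"force":{"type":"number"}},"required":["deltas"]}

```bash
mkdir -p pics; python3 - <<'E'
from workcell import *
import cv2,numpy as np
for n in("scene","side"):
    cv2.imwrite(f"pics/{n}0.png",capture(n)[:,:,::-1]); c=get_calibration(n); print(n,c["intrinsics"].round(1).tolist() if hasattr(c["intrinsics"],'round') else c["intrinsics"],np.round(c["world_from_camera"],3).tolist())
print(np.round(get_calibration("wrist")["T_tool_cam"],3).tolist()); s=state();print(s)
E
```

```text
scene [[373.0, 0.0, 319.2], [0.0, 373.0, 197.7], [0.0, 0.0, 1.0]] [[-0.712, -0.324, 0.623, -0.148], [-0.702, 0.34, -0.626, 0.694], [-0.009, -0.883, -0.469, 0.702], [0.0, 0.0, 0.0, 1.0]]
side [[368.0, 0.0, 320.7], [0.0, 368.0, 199.9], [0.0, 0.0, 1.0]] [[-0.947, -0.165, 0.275, 0.259], [-0.321, 0.531, -0.784, 0.818], [-0.017, -0.831, -0.556, 0.746], [0.0, 0.0, 0.0, 1.0]]
[[-0.001, -0.958, -0.286, 0.08], [1.0, -0.001, 0.0, 0.001], [-0.0, -0.286, 0.958, -0.158], [0.0, 0.0, 0.0, 1.0]]
{'time_s': 0.1, 'joint_positions': array([ 1.32349438,  0.61581564, -0.01262099,  1.42472422,  0.0081202 ,
        1.10337962, -0.04042803]), 'joint_velocities': array([ 0.00042526, -0.0020231 ,  0.00029032, -0.00165231, -0.00192798,
       -0.00049962, -0.00058692]), 'joint_torque': array([ 1.71316900e-03, -4.60041547e+01,  2.10323730e-01, -1.66245371e+01,
       -6.11674204e-02,  1.69352617e-02,  1.18116895e-04]), 'tcp_pos': array([ 0.14221704, -0.63355089,  0.22560621]), 'ee_rot': array([ 9.93908595e-01,  1.10201676e-01, -1.46668641e-04, -1.12866709e-03]), 'force': array([-0.18009977,  0.24417099,  0.6735147 ]), 'moment': array([0.03613768, 0.01260322, 0.02065265]), 'finger_force': 0.0, 'grip_width': 1.0012467446263908}
```

View pics/scene0.png

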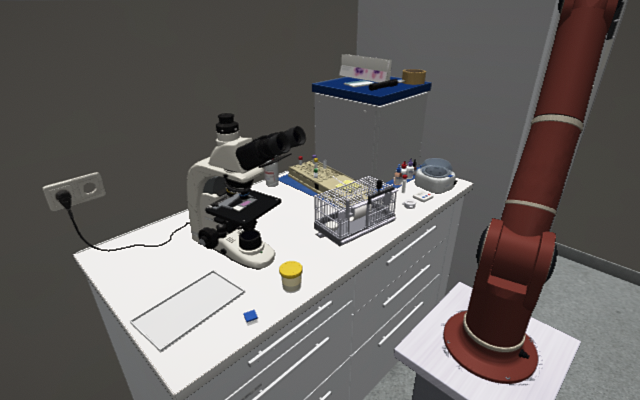

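View pics/side0.png

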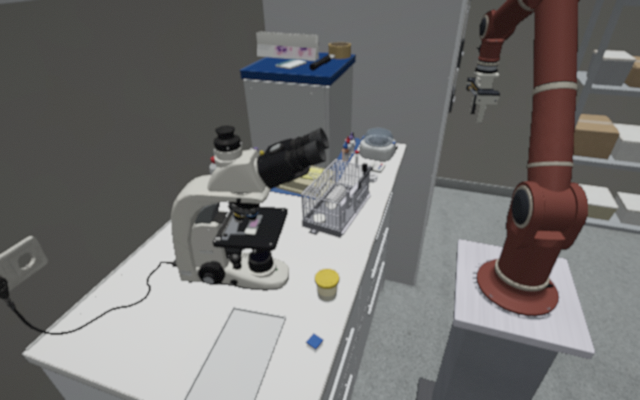

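The scene view shows the cage at about (355,207), the black knob near (380,186), the cup at (291,276), the blue box at (250,316) and the counter near (410,204). In the side view the knob is near (365,170). I'll zoom in on both.

```bash
cat > h.py <<'E'
import numpy as np
from workcell import *
def ray(n,uv):
    c=get_calibration(n);T=np.array(c["world_from_camera"]);d=T[:3,:3]@np.linalg.inv(c["intrinsics"])@[*uv,1];return T[:3,3],d
def onz(n,uv,z):
    o,d=ray(n,uv);return (o+d*(z-o[2])/d[2]).round(4)
E
python3 - <<'E'
import cv2,numpy as np
from h import *
a=cv2.imread("pics/scene0.png")[165:247,305:425];b=cv2.imread("pics/side0.png")[145:240,290:410]
f=lambda x:cv2.resize(x,None,fx=6.6,fy=6.6,interpolation=cv2.INTER_CUBIC)
cv2.imwrite("pics/c0.png",f(a)); cv2.imwrite("pics/c1.png",cv2.resize(b,None,fx=6,fy=6,interpolation=cv2.INTER_CUBIC))
print(onz("scene",(380,186),.184),onz("side",(365,170),.184),onz("scene",(291,268),.068),onz("scene",(250,316),.02),onz("scene",(410,204),.02))
E
```

```text
[ 0.4565 -0.1841  0.184 ] [ 0.459  -0.1741  0.184 ] [0.4667 0.1859 0.068 ] [0.447 0.34  0.02 ] [ 0.4747 -0.4152  0.02  ]
```

View pics/c0.png

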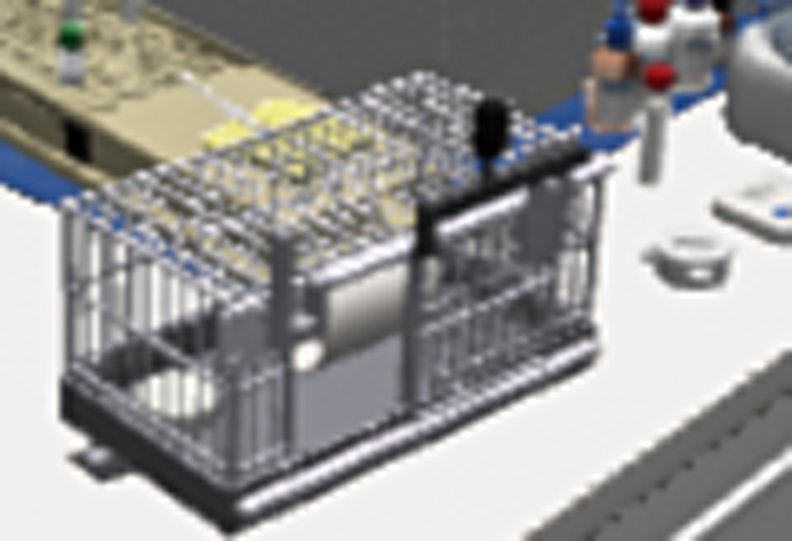

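View pics/c1.png

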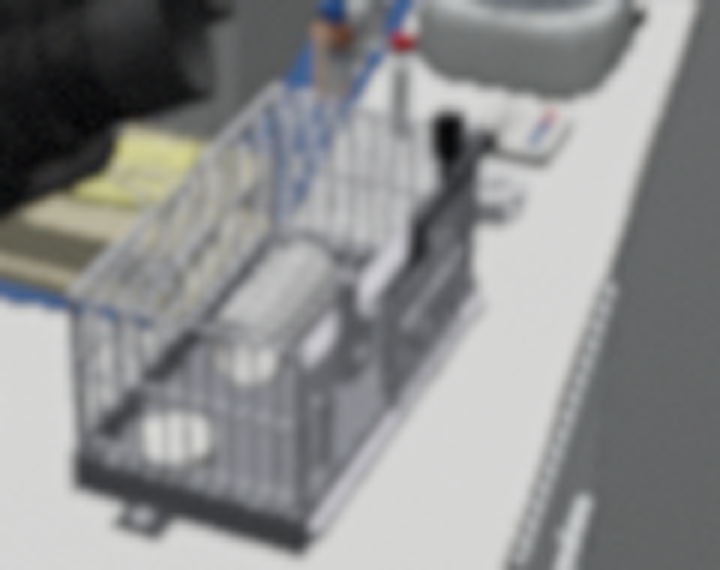

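```bash
cat >> h.py <<'E'
def tri(p):
    A=0;b=0
    R=[ray(*q) for q in p]
    for o,d in R:
        d=d/np.linalg.norm(d);M=np.eye(3)-np.outer(d,d);A=A+M;b=b+M@o
    x=np.linalg.solve(A,b);return x.round(4),[round(float(np.linalg.norm(np.cross(x-o,d/np.linalg.norm(d)))),4) for o,d in R]
E
python3 - <<'E'
from h import *
s=lambda u,v:("scene",(305+u/6.6,165+v/6.6)); d=lambda u,v:("side",(290+u/6,145+v/6))
print("knob",tri([s(490,122),d(449,135)]))
print("corner L",tri([s(235,532),d(303,550)]),onz(*s(235,532),0),onz(*d(303,550),0))
print("corner R",onz(*s(598,362),0),onz(*d(480,312),0))
print("bar front top",onz(*s(424,208),.156),"rear",onz(*s(590,152),.156))
print("keeper", onz(*s(245,320),.12),onz(*s(283,240),.13))
print("eyepiece",tri([("scene",(299,134)),("side",(320,142))]))
print("foot",onz("scene",(265,255),0),onz("scene",(205,235),0))
E
```

```text
knob (array([ 0.4624, -0.1868,  0.1878]), [0.0019, 0.0019])
corner L (array([ 0.5008, -0.0532,  0.0016]), [0.0004, 0.0004]) [ 0.5025 -0.0554  0.    ] [ 0.5011 -0.0544  0.    ]
corner R [ 0.4659 -0.311   0.    ] [ 0.4613 -0.3061  0.    ]
bar front top [ 0.4689 -0.148   0.156 ] rear [ 0.4462 -0.2516  0.156 ]
keeper [ 0.5008 -0.0573  0.12  ] [ 0.5272 -0.1145  0.13  ]
eyepiece (array([0.5061, 0.1076, 0.4055]), [0.007, 0.007])
foot [0.6389 0.1453 0.    ] [0.8748 0.2169 0.    ]
```

Measured: cage y-axis ≈ (0.143, 0.99) with a front length of 0.259 m, against 0.26 m given. The knob is at about (0.461, -0.185, 0.186), against 0.184 m height given. Both agree with the text, so I'm moving.

Call:
{"api": "send_rows", "payload": {
  "deltas": [
    [0.3,0.9,-0.85,-0.3,0,0,-0.384],
    [0.3,0.9,-0.85,-0.3,0,0,-0.384],
    [0.3,0.9,-0.85,-0.3,0,0,-0.384],
    [0.3,0.9,-0.85,-0.3,0,0,-0.384],
    [0.3,0.9,-0.85,-0.3,0,0,-0.384],
    [0.3,0.9,-0.85,-0.3,0,0,-0.384],
    [0.3,0.9,-0.85,-0.3,0,0,-0.384],
    [0.3,0.9,-0.85,-0.3,0,0,-0.384],
    [0.3,0.9,-0.85,-0.3,0,0,-0.384],
    [0.3,0.9,-0.85,-0.3,0,0,-0.384]
  ],
  "force": 15
}}

```text
time_s: 1.1
tcp_pos: [0.2805, -0.4288, 0.2863]
ee_rot: [0.757, 0.653, 0.0, -0.0]
force: [0.3, -0.3, -0.3]
grip_width: 0.646
finger_force: 0.0
```

Call:
{"api": "send_rows", "payload": {
  "deltas": [
    [0.3,1,0.71,0,0,0,0],
    [0.3,1,0.71,0,0,0,0],
    [0.3,1,0.71,0,0,0,0],
    [0.3,1,0.71,0,0,0,0],
    [0.3,1,0.71,0,0,0,0],
    [0.3,1,0.71,0,0,0,0],
    [0.3,1,0.71,0,0,0,0]
  ]
}}

```text
time_s: 1.8
tcp_pos: [0.4503, -0.2504, 0.2864]
ee_rot: [0.756, 0.655, -0.0, -0.0]
force: [-1.3, 0.5, 0.3]
grip_width: 0.646
finger_force: 0.0
```

Call:
{"api": "send_rows", "payload": {
  "deltas": [
    [0.3,0.2,0,0,0,0,0],
    [0.3,0.34,0,0,0,0,0],
    [0.3,0.34,0,0,0,0,0],
    [0.3,0.34,0,0,0,0,0]
  ]
}}

```text
time_s: 2.2
tcp_pos: [0.4587, -0.1857, 0.2866]
ee_rot: [0.757, 0.653, -0.001, 0.0]
force: [0.4, -1.0, 0.3]
grip_width: 0.65
finger_force: 0.0
```

```bash
python3 - <<'E'
from h import *
import cv2
s=state();print(s["tcp_pos"],s["ee_rot"],s["force"])
np.savez("w1.npz",p=s["tcp_pos"],q=s["ee_rot"])
im=capture("wrist");cv2.imwrite("pics/w1.png",im[:,:,::-1]);print(get_calibration("wrist")["intrinsics"])
E
```

```text
[ 0.45873068 -0.18574796  0.28660249] [ 7.57040509e-01  6.53367437e-01 -7.68985430e-04  2.61716274e-04] [ 0.37303272 -0.99955555  0.25715905]
[[307.29009892   0.         318.7822819 ]
 [  0.         307.29009892 203.33613784]
 [  0.           0.           1.        ]]
```

View pics/w1.png

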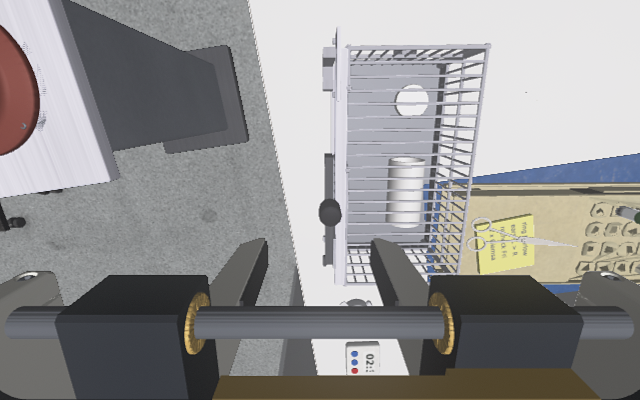

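The wrist view shows the knob at (330,211), the bar at x≈329 from row 155 to 265, and the keeper at (328,48–90). The bar runs vertically in the image, so the yaw is aligned.

```bash
python3 - <<'E'
from h import *
from scipy.spatial.transform import Rotation as R
w=np.load("w1.npz");c=get_calibration("wrist");Rt=R.from_quat(w["q"]).as_matrix();T=np.array(c["T_tool_cam"])
def f(uv,z):
    o=w["p"]+Rt@T[:3,3];d=Rt@T[:3,:3]@np.linalg.inv(c["intrinsics"])@[*uv,1];x=o+d*(z-o[2])/d[2];return x.round(4),(Rt.T@(x-w["p"])).round(4)
for n,uv,z in[("knob",(330,211),.19),("barfront",(329,155),.156),("barrear",(329,265),.156),("keeper lo",(328,90),.17),("keeper hi",(328,48),.172),("rail a",(348,46),.13),("rail b",(341,282),.13)]:print(n,*f(uv,z))
E
```

```text
knob [ 0.4684 -0.1916  0.19  ] [-0.0042  0.0105  0.0966]
barfront [ 0.4746 -0.1479  0.156 ] [0.04   0.0103 0.1305]
barrear [ 0.4589 -0.2614  0.156 ] [-0.0746  0.0113  0.1307]
keeper lo [ 0.4811 -0.0918  0.17  ] [0.0963 0.0085 0.1165]
keeper hi [ 0.4855 -0.0605  0.172 ] [0.128  0.0082 0.1144]
rail a [ 0.5062 -0.0543  0.13  ] [0.1372 0.0278 0.1564]
rail b [ 0.4685 -0.2989  0.13  ] [-0.1102  0.0263  0.1568]
```

Call:
{"api": "send_rows", "payload": {
  "deltas": [
    [0.3,-0.02,0.052,0.1,0,0,0],
    [0.3,-0.02,0.052,0.2,0,0,0],
    [0.3,-0.02,0.052,0.3,0,0,0],
    [0.3,-0.02,0.052,0.4,0,0,0],
    [0.3,-0.02,0.052,0.5,0,0,0],
    [0.3,-0.02,0.052,0.56,0,0,0],
    [0.3,-0.02,0.052,0.56,0,0,0]
  ]
}}

```text
time_s: 2.95
tcp_pos: [0.4678, -0.1909, 0.1731]
ee_rot: [0.757, 0.653, -0.001, -0.002]
force: [-0.1, -0.3, 0.3]
grip_width: 0.653
finger_force: 0.0
```

Call:
{"api": "send_rows", "payload": {
  "deltas": [
    [-0.4,0,0,0,0,0,0],
    [-0.7,0,0,0,0,0,0],
    [-0.9,0,0,0,0,0,0],
    [-0.9,0,0,0,0,0,0],
    [-0.9,0,0,0,0,0,0],
    [-0.9,0,0,0,0,0,0]
  ],
  "force": 12
}}

```text
time_s: 3.55
tcp_pos: [0.4679, -0.1892, 0.1748]
ee_rot: [0.756, 0.655, -0.001, -0.001]
force: [-4.4, 0.6, 3.6]
grip_width: 0.212
finger_force: 12.0
```

Call:
{"api": "send_rows", "payload": {
  "deltas": [
    [-0.9,-0.007,-0.003,-0.016,0,0.016,0],
    [-0.9,-0.014,-0.006,-0.032,0,0.032,0],
    [-0.9,-0.022,-0.006,-0.048,0,0.048,0],
    [-0.9,-0.03,-0.006,-0.0625,0,0.064,0],
    [-0.9,-0.03,-0.006,-0.0625,0,0.064,0]
  ]
}}

```text
time_s: 4.05
tcp_pos: [0.4669, -0.1972, 0.1868]
ee_rot: [0.753, 0.65, 0.076, -0.066]
force: [0.6, -2.0, -2.6]
grip_width: 0.211
finger_force: 12.0
```

Call:
{"api": "send_rows", "payload": {
  "deltas": [
    [-0.9,0.02,0,0.004,0,0,0],
    [-0.9,0.04,0,0.008,0,0,0],
    [-0.9,0.06,0,0.012,0,0,0],
    [-0.9,0.08,0,0.016,0,0,0],
    [-0.9,0.1,0,0.02,0,0,0],
    [-0.9,0.12,0,0.024,0,0,0],
    [-0.9,0.14,0,0.028,0,0,0],
    [-0.9,0.16,0,0.0325,0,0,0],
    [-0.9,0.18,0,0.0365,0,0,0],
    [-0.9,0.2,0,0.0405,0,0,0],
    [-0.9,0.22,0,0.0445,0,0,0],
    [-0.9,0.22,0,0.0445,0,0,0]
  ]
}}

```text
time_s: 5.25
tcp_pos: [0.4734, -0.1493, 0.1873]
ee_rot: [0.752, 0.652, 0.076, -0.067]
force: [-2.1, -0.8, -3.6]
grip_width: 0.215
finger_force: 12.0
```

```bash
python3 - <<'E'
from h import *
import cv2
s=state();print(s["tcp_pos"],s["ee_rot"],s["force"])
im=capture("wrist")[0:330,200:460,::-1];a=cv2.resize(im,None,fx=1.8,fy=1.8)
b=cv2.resize(capture("scene")[150:250,300:420,::-1],None,fx=2.6,fy=5.94)
b=cv2.resize(b,(330,594));cv2.imwrite("pics/w2.png",np.hstack([a,b]))
E
```

```text
[ 0.47343232 -0.14930537  0.18727857] [ 0.75176851  0.65163482  0.0759936  -0.06664187] [-2.10891715 -0.77571856 -3.63630066]
```

View pics/w2.png

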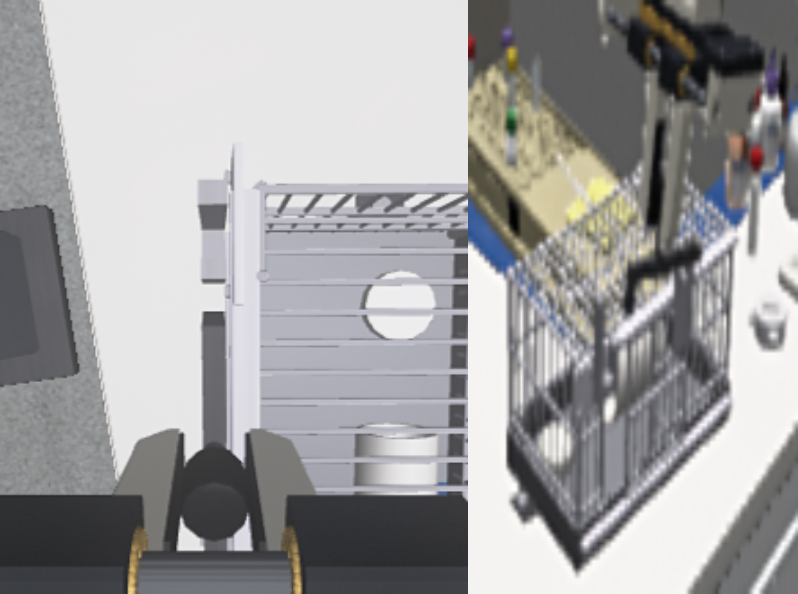

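The bar is lifted and lies in line with the keeper, with about 30 mm still to go to the backstop. I'll advance slowly.

Call:
{"api": "send_rows", "payload": {
  "deltas": [
    [-0.9,0.01,0,0.002,0,0,0],
    [-0.9,0.02,0,0.004,0,0,0],
    [-0.9,0.03,0,0.006,0,0,0],
    [-0.9,0.04,0,0.008,0,0,0],
    [-0.9,0.05,0,0.01,0,0,0],
    [-0.9,0.06,0,0.012,0,0,0],
    [-0.9,0.07,0,0.014,0,0,0],
    [-0.9,0.08,0,0.016,0,0,0],
    [-0.9,0.09,0,0.018,0,0,0],
    [-0.9,0.09,0,0.018,0,0,0]
  ]
}}

```text
time_s: 6.35
tcp_pos: [0.4759, -0.1318, 0.1873]
ee_rot: [0.752, 0.652, 0.076, -0.066]
force: [-4.7, -2.4, -4.1]
grip_width: 0.209
finger_force: 12.0
```

Call:
{"api": "send_rows", "payload": {
  "deltas": [
    [-0.9,0.005,0,0.001,0,0,0],
    [-0.9,0.01,0,0.002,0,0,0],
    [-0.9,0.015,0,0.003,0,0,0],
    [-0.9,0.015,0,0.003,0,0,0]
  ]
}}

```text
time_s: 6.75
tcp_pos: [0.4763, -0.1292, 0.1872]
ee_rot: [0.752, 0.651, 0.076, -0.066]
force: [-4.9, -1.6, -4.3]
grip_width: 0.213
finger_force: 12.0
```

Call:
{"api": "send_rows", "payload": {
  "deltas": [
    [-0.9,0.005,-0.005,0.001,0,0,0],
    [-0.9,0.01,-0.01,0.002,0,0,0],
    [-0.9,0.015,-0.01,0.003,0,0,0],
    [-0.9,0.015,-0.01,0.003,0,0,0]
  ]
}}

```text
time_s: 7.15
tcp_pos: [0.4766, -0.1262, 0.1877]
ee_rot: [0.752, 0.651, 0.077, -0.065]
force: [-0.1, -3.2, -6.5]
grip_width: 0.212
finger_force: 12.0
```

Call:
{"api": "send_rows", "payload": {
  "deltas": [
    [-0.9,0.005,0,0.001,0,0,0],
    [-0.9,0.01,0,0.002,0,0,0],
    [-0.9,0.01,0,0.002,0,0,0]
  ]
}}

```text
time_s: 7.45
tcp_pos: [0.4769, -0.1242, 0.1877]
ee_rot: [0.752, 0.651, 0.077, -0.065]
force: [2.6, -3.4, -6.4]
grip_width: 0.213
finger_force: 12.0
```

Call:
{"api": "send_rows", "payload": {
  "deltas": [
    [-0.9,0.005,0,0.001,0,0,0],
    [-0.9,0.01,0,0.002,0,0,0],
    [-0.9,0.01,0,0.002,0,0,0]
  ]
}}

```text
time_s: 7.75
tcp_pos: [0.4771, -0.1221, 0.1877]
ee_rot: [0.752, 0.651, 0.077, -0.065]
force: [4.1, -2.7, -6.3]
grip_width: 0.21
finger_force: 12.0
```

Call:
{"api": "send_rows", "payload": {
  "deltas": [
    [-0.9,0.005,0.005,0.001,0,0,0],
    [-0.9,0.01,0.005,0.002,0,0,0],
    [-0.9,0.01,0.005,0.002,0,0,0]
  ]
}}

```text
time_s: 8.05
tcp_pos: [0.4774, -0.1201, 0.1875]
ee_rot: [0.752, 0.651, 0.076, -0.066]
force: [3.2, -3.2, -6.1]
grip_width: 0.211
finger_force: 12.0
```

Call:
{"api": "send_rows", "payload": {
  "deltas": [
    [-0.9,0.005,0,0.001,0,0,0],
    [-0.9,0.01,0,0.002,0,0,0],
    [-0.9,0.01,0,0.002,0,0,0]
  ]
}}

```text
time_s: 8.35
tcp_pos: [0.4776, -0.1181, 0.1875]
ee_rot: [0.752, 0.651, 0.076, -0.066]
force: [2.9, -2.4, -6.4]
grip_width: 0.209
finger_force: 12.0
```

Call:
{"api": "send_rows", "payload": {
  "deltas": [
    [-0.9,0.005,0,0.001,0,0,0],
    [-0.9,0.01,0,0.002,0,0,0],
    [-0.9,0.01,0,0.002,0,0,0]
  ]
}}

```text
time_s: 8.65
tcp_pos: [0.4779, -0.116, 0.1875]
ee_rot: [0.752, 0.651, 0.076, -0.066]
force: [3.5, -3.4, -5.4]
grip_width: 0.211
finger_force: 12.0
```

Call:
{"api": "send_rows", "payload": {
  "deltas": [
    [-0.9,0.005,0.002,0.001,0,0,0],
    [-0.9,0.01,0.005,0.002,0,0,0],
    [-0.9,0.01,0.005,0.002,0,0,0]
  ]
}}

```text
time_s: 8.95
tcp_pos: [0.4782, -0.1145, 0.1872]
ee_rot: [0.752, 0.651, 0.075, -0.066]
force: [1.3, -3.1, -4.3]
grip_width: 0.212
finger_force: 12.0
```

Call:
{"api": "send_rows", "payload": {
  "deltas": [
    [-0.9,0.005,0,0.001,0,0,0],
    [-0.9,0.005,0,0.001,0,0,0]
  ]
}}

```text
time_s: 9.15
tcp_pos: [0.4782, -0.1144, 0.1872]
ee_rot: [0.752, 0.651, 0.075, -0.066]
force: [-0.2, -6.3, -4.7]
grip_width: 0.209
finger_force: 12.0
```

Call:
{"api": "send_rows", "payload": {
  "deltas": [
    [-0.9,0.005,0,0.001,0,0,0],
    [-0.9,0.005,0,0.001,0,0,0]
  ]
}}

```text
time_s: 9.35
tcp_pos: [0.4782, -0.1143, 0.1871]
ee_rot: [0.753, 0.651, 0.074, -0.065]
force: [-0.9, -7.4, -4.1]
grip_width: 0.21
finger_force: 12.0
```

The tooth is against the backstop at about 7 N, with the TCP y stalled at -0.114. I'll relieve the push and lower the bar along its arc.

Call:
{"api": "send_rows", "payload": {
  "deltas": [
    [-0.9,-0.01,0,-0.002,0,0,0],
    [-0.9,-0.0075,0,0.007,0,-0.008,0],
    [-0.9,-0.0045,0,0.0147,0,-0.016,0],
    [-0.9,-0.002,0,0.023,0,-0.024,0],
    [-0.9,0.0003,0,0.0312,0,-0.032,0],
    [-0.9,0.0003,0,0.0312,0,-0.032,0]
  ]
}}

```text
time_s: 9.95
tcp_pos: [0.4787, -0.1105, 0.1808]
ee_rot: [0.754, 0.655, 0.036, -0.033]
force: [-0.7, -5.0, -6.6]
grip_width: 0.207
finger_force: 12.0
```

Call:
{"api": "send_rows", "payload": {
  "deltas": [
    [-0.9,0.002,0,0.008,0,-0.008,0],
    [-0.9,0.004,0,0.0166,0,-0.016,0],
    [-0.9,0.004,0,0.0166,0,-0.016,0]
  ]
}}

```text
time_s: 10.25
tcp_pos: [0.479, -0.1086, 0.1776]
ee_rot: [0.755, 0.655, 0.018, -0.017]
force: [-1.2, -4.0, -8.1]
grip_width: 0.213
finger_force: 12.0
```

Call:
{"api": "send_rows", "payload": {
  "deltas": [
    [-0.9,0.002,0,0.008,0,-0.008,0],
    [-0.9,0.005,0,0.0163,0,-0.016,0],
    [-0.9,0.005,0,0.0163,0,-0.016,0]
  ]
}}

```text
time_s: 10.55
tcp_pos: [0.4792, -0.107, 0.1748]
ee_rot: [0.755, 0.655, -0.0, -0.001]
force: [-1.2, -2.2, -3.8]
grip_width: 0.214
finger_force: 12.0
```

The height is back to the level grasp height (0.1748), so the bar is home. Releasing and backing off upward.

Call:
{"api": "send_rows", "payload": {
  "deltas": [
    [-0.3,0,0,0,0,0,0],
    [0.2,0,0,0,0,0,0],
    [0.2,0,0,0,0,0,0],
    [0.2,0,0,0,0,0,0],
    [0.2,0,0,0,0,0,0]
  ]
}}

```text
time_s: 11.05
tcp_pos: [0.4801, -0.1087, 0.1751]
ee_rot: [0.756, 0.655, 0.0, 0.0]
force: [-0.1, -1.2, -0.3]
grip_width: 0.578
finger_force: 0.0
```

Call:
{"api": "send_rows", "payload": {
  "deltas": [
    [0.2,0,0,-0.1,0,0,0],
    [0.2,0,0,-0.2,0,0,0],
    [0.2,0,0,-0.3,0,0,0],
    [0.2,-0.1,0,-0.4,0,0,0],
    [0.2,-0.2,0,-0.4,0,0,0],
    [0.2,-0.3,0,-0.4,0,0,0],
    [0.2,-0.3,0,-0.4,0,0,0],
    [0.2,-0.3,0,-0.4,0,0,0]
  ]
}}

```text
time_s: 11.85
tcp_pos: [0.4712, -0.1676, 0.2547]
ee_rot: [0.756, 0.654, 0.0, -0.0]
force: [0.1, -0.1, 0.1]
grip_width: 0.602
finger_force: 0.0
```

```bash
python3 - <<'E'
from h import *
import cv2
s=state();print(s["tcp_pos"],s["force"])
im=capture("wrist")[0:300,200:440,::-1];a=cv2.resize(im,None,fx=1.6,fy=1.6)
b=cv2.resize(capture("scene")[160:240,310:405,::-1],None,fx=6,fy=6)[:,:410]
b=cv2.resize(b,(410,480));cv2.imwrite("pics/w3.png",np.hstack([a,b]))
E
```

```text
[ 0.47121873 -0.16761794  0.25473158] [ 0.06089476 -0.07379782  0.11228648]
```

View pics/w3.png

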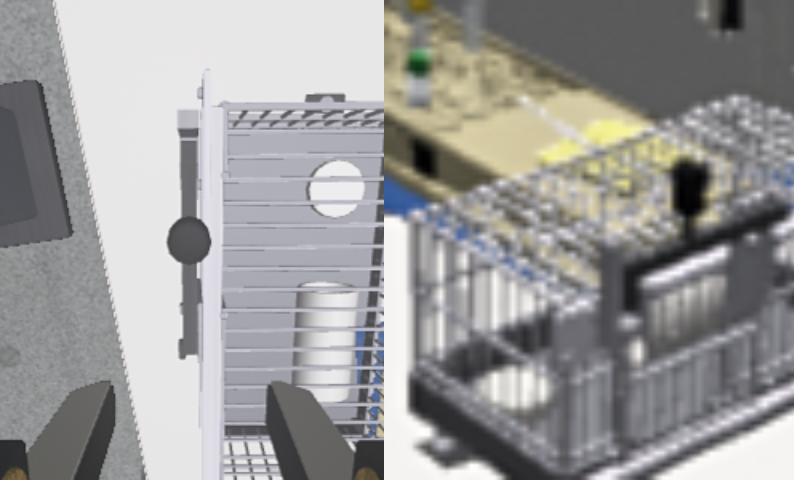

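The wrist view shows the bar's front end over the keeper, up against the backstop, with the knob at (188,240) in the crop. I'll wait 2 s to check that the gate doesn't creep and triangulate the knob for height.

Call:
{"api": "send_rows", "payload": {
  "deltas": [
    [0.2,0,0,0,0,0,0],
    [0.2,0,0,0,0,0,0],
    [0.2,0,0,0,0,0,0],
    [0.2,0,0,0,0,0,0],
    [0.2,0,0,0,0,0,0],
    [0.2,0,0,0,0,0,0],
    [0.2,0,0,0,0,0,0],
    [0.2,0,0,0,0,0,0],
    [0.2,0,0,0,0,0,0],
    [0.2,0,0,0,0,0,0],
    [0.2,0,0,0,0,0,0],
    [0.2,0,0,0,0,0,0],
    [0.2,0,0,0,0,0,0],
    [0.2,0,0,0,0,0,0],
    [0.2,0,0,0,0,0,0],
    [0.2,0,0,0,0,0,0],
    [0.2,0,0,0,0,0,0],
    [0.2,0,0,0,0,0,0],
    [0.2,0,0,0,0,0,0],
    [0.2,0,0,0,0,0,0]
  ]
}}

```text
time_s: 13.95
tcp_pos: [0.4712, -0.1682, 0.2549]
ee_rot: [0.756, 0.655, 0.0, 0.0]
force: [-0.4, -0.0, 0.0]
grip_width: 0.603
finger_force: 0.0
```

```bash
python3 - <<'E'
from h import *
import cv2
from scipy.spatial.transform import Rotation as R
old=cv2.imread("pics/w3.png")[:,:384]
s=state();full=capture("wrist");im=cv2.resize(full[0:300,200:440,::-1],None,fx=1.6,fy=1.6)
print("max diff on knob/bar",np.abs(im[90:380,150:215].astype(int)-old[90:380,150:215]).max())
def blob(img,x0,x1,y0,y1):
    m=(img[y0:y1,x0:x1].max(2)<70).astype(np.uint8);n,l,st,c=cv2.connectedComponentsWithStats(m);return [(st[i].tolist(),(c[i]+[x0,y0]).round(1).tolist()) for i in range(1,n) if st[i,4]>8]
print(blob(full,295,335,130,170))
sc=capture("scene");sd=capture("side");print(blob(sc,380,405,183,200),blob(sd,340,400,150,200))
c=get_calibration("wrist");Rt=R.from_quat(s["ee_rot"]).as_matrix();T=np.array(c["T_tool_cam"])
for uv,z in[((317.5,150),.19),((317.5,82),.156),((317.5,221),.156)]:
    o=s["tcp_pos"]+Rt@T[:3,3];d=Rt@T[:3,:3]@np.linalg.inv(c["intrinsics"])@[*uv,1];x=o+d*(z-o[2])/d[2];print(x)
E
```

```text
max diff on knob/bar 120
[([27, 6, 8, 8, 10], [325.7, 138.9])]
[] [([12, 25, 7, 19, 59], [355.0, 182.4])]
[ 0.47857531 -0.11636906  0.19      ]
[ 0.48547379 -0.06813529  0.156     ]
[ 0.46875555 -0.18228914  0.156     ]
```

```bash
python3 - <<'E'
from h import *
import cv2
old=cv2.imread("pics/w3.png")[:,:384]
im=cv2.resize(capture("wrist")[0:300,200:440,::-1],None,fx=1.6,fy=1.6)
for n,(y,x) in dict(knob=(215,160),barrear=(300,170),keeper=(100,165),bowl=(150,300)).items():
    r=cv2.matchTemplate(im,old[y:y+60,x:x+60],cv2.TM_CCOEFF_NORMED);v=cv2.minMaxLoc(r);print(n,v[3][0]-x,v[3][1]-y,round(v[1],3))
sc=capture("scene");sd=capture("side")
def k(img,x0,y0,w=24,h=24):
    m=(img[y0:y0+h,x0:x0+w].max(2)<45);ys,xs=np.nonzero(m);print(np.c_[xs+x0,ys+y0].min(0),np.c_[xs+x0,ys+y0].max(0));return [xs.mean()+x0,ys.mean()+y0]
a=k(sc,350,180,22,18);b=k(sd,345,168,20,14);print(a,b,tri([("scene",a),("side",b)]))
s0=cv2.imread("pics/scene0.png");d0=cv2.imread("pics/side0.png")
a0=k(s0,369,175,22,18);b0=k(d0,355,159,20,14);print(a0,b0,tri([("scene",a0),("side",b0)]))
f=lambda x:cv2.resize(x[:,:,::-1],(390,390),interpolation=cv2.INTER_CUBIC)
cv2.imwrite("pics/w4.png",np.hstack([f(sc[175:225,325:375]),f(sd[165:215,320:370])]))
E
```

```text
knob 0 -2 0.996
barrear 0 -1 0.987
keeper 0 -1 0.987
bowl 0 -1 0.964
[358 187] [371 197]
[353 176] [357 181]
[np.float64(360.95652173913044), np.float64(191.52173913043478)] [np.float64(354.7391304347826), np.float64(178.6086956521739)] (array([ 0.4767, -0.1147,  0.1832]), [0.0001, 0.0001])
[377 180] [390 192]
[363 165] [366 171]
[np.float64(381.030303030303), np.float64(186.63636363636363)] [np.float64(364.42857142857144), np.float64(168.04761904761904)] (array([ 0.4679, -0.2072,  0.1708]), [0.0011, 0.0011])
```

View pics/w4.png

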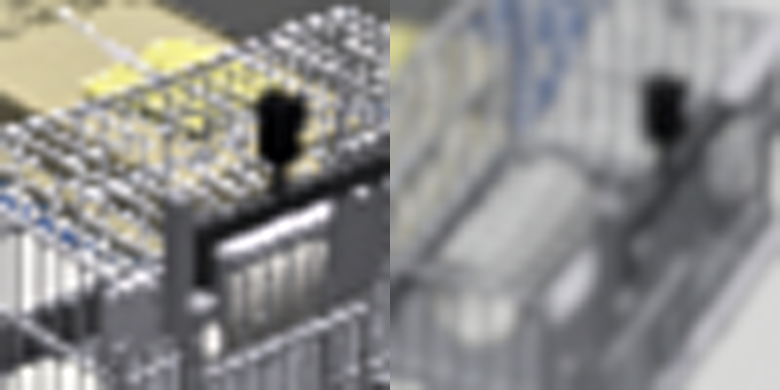

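The knob sits level at z ≈ 0.183 m. After 2 s it has not moved relative to the keeper; unlatched, the gate would have crept tens of millimetres. Handing in.

```bash
python3 -c "from workcell import *; print(finish_job())"
```

```text
the job is handed in; nothing more can be done
None
```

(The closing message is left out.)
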